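Knock a round printing block out of its carving nest

ROBOT

A 6-joint arm with a two-finger parallel gripper is mounted at the origin on the work surface. World frame = base frame: x ahead of the robot, y to its left, z up, the work surface at z = 0. Lengths are in m, angles in rad, forces in N, time in s.
With the tool pointing down it reaches from about 0.3 to 0.85 m from the base axis. Payload 5.4 kg.
Tool frame: the origin (TCP) lies on the centre line of the jaws, within the pads' length; the fingertips stand 14 mm ahead of it and the grasp point (between the pads) lies 5 mm behind it (env.tip_reach is the distance from the TCP to the fingertips, in m); z points along the fingers, y is the line along which they close (so a half turn about z gives the same grasp; the last joint's range is limited). The gripper opens to 85 mm and grips with 20 to 120 N. Pads are 22 mm wide; open, the fingers measure 114 mm over their backs; the gripper's body (76 mm by 85 mm) begins 54 mm behind the grasp point. The pads swing forward as they close: fully open they stand 13 mm farther back than shut.
Start: joints at [-1.521, 0.158, 1.597, -0, 1.386, -0.21], TCP at [0.148, -0.556, 0.245] pointing down, gripper open.
Joint ranges: [-2.91, 2.91], [-0.94, 2.29], [0.18, 2.7], [-1.29, 4.43], [0.17, 2.64], [-3, 3]. Speed limits (rad/s): [2.57, 2.57, 3.14, 3.14, 3.14, 3.14].

INTERFACE

Orientations are given as a unit quaternion [w, x, y, z].
In Python, from cell import env gives the robot as it stands.
- The arm moves only by the tool drive_tool, never from a script. Its argument "rows" is a list of rows, each a list of 6 numbers: the shift along the world's x, y, z in units of 20 mm (1.0 is 20 mm), then the turn, a rotation vector about the world's x, y, z in units of 180 degrees (1.0 is 180 degrees). In form: [[x, y, z, rx, ry, rz], ...]. A call has 1 to 8 rows; each row shifts and turns the commanded pose from where the row before left it; what a row does not reach is not made up. A row lasts 1/10 s, in which the tool goes at most 50 mm and 8.59 degrees, less where a joint would pass 70% of its speed; a pose out of reach is approached as far as the arm can. A call with a number of a shift or a turn outside -1 to 1 is refused whole. A call with a gripper value outside its range is refused whole. "fingers" is the gripper command: -1 is fully open, 1 is shut, values between are in proportion, set as the call begins (left out, the last holds). The fingers move at their own pace and stop on an object; "grip_force" is the grip in N (left out, the last holds). Time passes only in rows, so rows that do not move let the fingers close. It gives the time, the measured TCP pose, the force, the opening and the grip force at its end, in the units of the state.
- env.sense(): the state, without advancing time (a new reading comes with each control period).
- env.read_camera(name): name is "side" or "top"; returns the picture (480x640x3 uint8, red, green, blue); there is no depth.
- env.camera_params(name): a dict with "fx", "fy", "cx", "cy" (pixels), "world_to_cam" (4x4, takes a point from world to camera coordinates). Camera axes: x right, y down, z forward; pixel columns grow to the right and rows downward; lengths in m; the calibration is good to about 2 mm. A picture is of the moment at which its call begins. camera_params takes no time and is no camera call.
- env.job_done(): hands the job in; it is judged then, once.
The state is a dict: "time": time; "joint_positions": joint angles; "joint_velocities": joint speeds; "tau": joint torques, N m; "position": TCP position; "orientation": TCP orientation; "contact_force": force on the tool from outside, world axes, zero at the start; "ft_torque": the same for the moment, N m; "opening": finger opening in m; "grip_force": force on a finger pad.
Only numpy, scipy, OpenCV 4.12 (cv2) and the standard library are available. Lean on these libraries where they do the work, as an engineer would, in place of code of your own. Each camera call takes 0.05 s, during which the arm holds its last target. There are 200 camera calls.

TASK

The round wooden printing block is stuck down in the nest of its carving stand. Press that stand's lever pedal all the way down so that the knockout rod pushes the block up, then lift the block out and stand it in the wooden tray, flat on its base with the carved face up. Leave the square block seated in its own nest.

Things in the scene. Friction and masses are not known exactly. Their poses are not given: they have to be found in the camera images.
- round_block_mid (a point): Centre of the round printing block: pale wooden disc, diameter 50 mm, 36 mm tall, z out of its carved top (dark flower). It starts in the round pocket of an 84 mm square aluminium nest whose top is 108 mm above the table, 2 mm below that top, 1 mm play all round: too deep to grip. Pedal fully down, the rod holds it 27 mm higher, 25 mm proud, to be gripped across its diameter from above.
- round_pedal (a point): Top middle of that stand's lever pedal, a black rubber pad 42 x 44 mm on the robot's side, about 130 mm from the pocket's centre, about 74 mm above the table at the start. Pressed straight down (5 to 10 N) it drops 47 mm to its stop, shifting under 8 mm sideways, and stays down when let go. The lever pivots between pad and nest. The other stand has an identical one.
- tray: Low open wooden tray, 160 x 160 mm outside, walls 6 mm thick and 18 mm high, floor 6 mm thick, fixed to the table. Origin: centre of its underside, on the table; x and y run along its sides.
- square_block_mid (a point): Centre of the other printing block, to be left alone: square, 44 x 44 mm, 36 mm tall, three dark bars on its top, in the square pocket of a second stand that is otherwise the same.
Things that resemble listed ones, but are neither listed nor needed, are in the scene too. Leave any green, purple or turquoise look-alike of the part that bears round_block_mid alone.

How it is judged:
On the way:
1. the round block's pedal is pressed down and the block stands up out of its nest on the rod (height (world z) of round_pedal below 0.038 m and height (world z) of round_block_mid above 0.107 m and horizontal distance between round_block_mid and round_pedal below 0.16 m), for 0.2 s.
At the end, for the whole second after the job is handed in: The round block stands in the tray on its base, carved face up: its centre within 55 mm of the tray's centre along both sides, within 10 degrees of upright, its centre no more than 30 mm above the table. The square block has not moved more than 10 mm (x of round_block_mid in the frame of tray between -0.055 and 0.055 m and y of round_block_mid in the frame of tray between -0.055 and 0.055 m and height (world z) of round_block_mid below 0.03 m and angle between round_block_mid's own z axis and vertical below 0.17 rad and distance of square_block_mid from where it was at the start of the episode below 0.01 m); the robot touches nothing.
It fails at once if the square block is moved more than 10 mm from its place (distance of square_block_mid from where it was at the start of the episode above 0.01 m).
It also fails if it takes over 54 s, if anything falls off the work surface, if the arm or the gripper's body presses on something with over 40 N, if the wrist force passes 120 N, or if a joint passes its speed limit or range.

## Working session

There is one attempt and no reset: what is moved stays moved. The work goes in short steps, Python scripts to look and compute and a tool call to move; the robot and the scene stay as the last step left them, time stands still between calls to the robot, and variables do not carry over. Pictures are saved under pics/ and viewed, at most 10 in all, crops included, and the job is handed in when it is done.

Besides the shell and the picture viewer there is one more tool, called after "Request:" as name(argument=value, ...) on one line, values as JSON. drive_tool: Moves the arm, as the interface text tells. Shifts and turns lie within -1 to 1; 1 stands for 20 mm of shift or 180 degrees of turn. Its arguments: {"type":"object","properties":{"rows":{"type":"array"},"fingers":{"type":"number"},"grip_force":{"type":"number"}},"required":["rows"]}

```bash
mkdir -p pics; python3 - <<'E'
from cell import env
import cv2,numpy as np
for n in("top","side"):
    cv2.imwrite(f"pics/{n}0.png",env.read_camera(n)[:,:,::-1])
    p=env.camera_params(n);print(n,p["fx"],p["cx"],p["cy"],np.round(p["world_to_cam"],4).tolist())
s=env.sense();print(s["time"],s["position"],s["orientation"],s["opening"])
E
```

```text
top 502.4093880809064 318.415032666387 243.0754926870188 [[-0.0106, -0.9997, -0.0216, -0.0609], [-0.9962, 0.0124, -0.086, 0.5516], [0.0863, 0.0206, -0.9961, 1.0934], [0.0, 0.0, 0.0, 1.0]]
side 615.6446601080291 319.1249390321629 237.26272889072996 [[-0.9989, -0.0437, -0.0142, 0.5631], [-0.013, 0.5665, -0.824, 0.1378], [0.0441, -0.8229, -0.5664, 1.1546], [0.0, 0.0, 0.0, 1.0]]
0.1 [ 0.14766773 -0.55515843  0.24438088] [-8.85958060e-04  9.91573761e-01  1.29540284e-01  8.17142808e-05] 0.08527010794227856
```

View pics/top0.png

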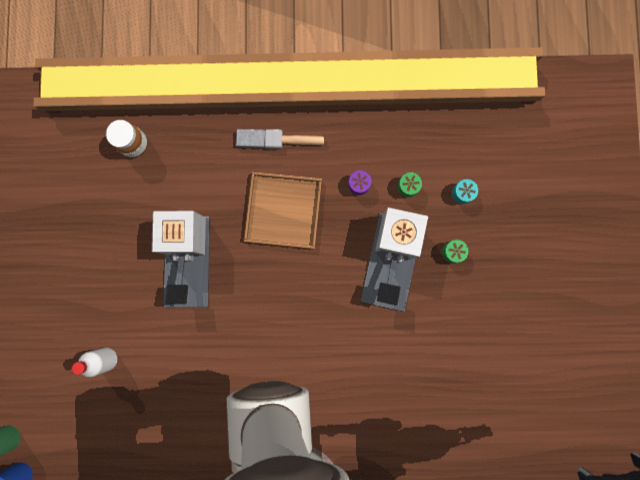

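View pics/side0.png

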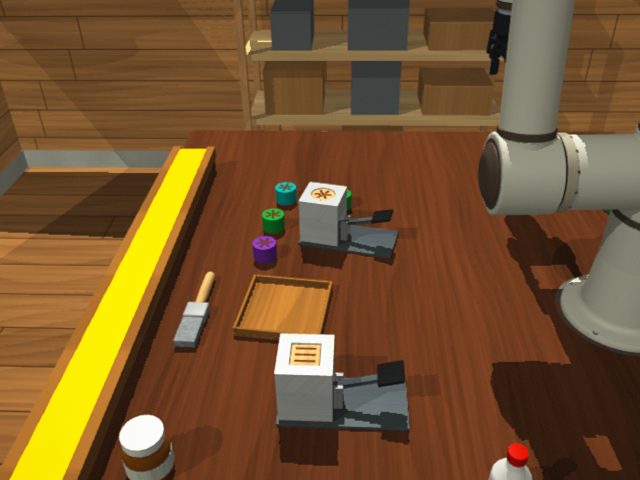

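The top view shows the round block at (404,231), its pedal at (388,294), and the tray centre at about (283,211). In the side view they are at (323,194), (376,216) and about (285,308). The square stand is on the left in the top view.

```bash
cat > h.py <<'E'
import numpy as np,cv2
from cell import env
def ray(n,uv):
    p=env.camera_params(n);T=np.array(p["world_to_cam"]);R=T[:3,:3]
    d=R.T@np.array([(uv[0]-p["cx"])/p["fx"],(uv[1]-p["cy"])/p["fy"],1]);return -R.T@T[:3,3],d/np.linalg.norm(d)
def plane(n,uv,z):
    o,d=ray(n,uv);return o+d*(z-o[2])/d[2]
def tri(a,b):
    o1,d1=ray("top",a);o2,d2=ray("side",b)
    s=np.linalg.lstsq(np.c_[d1,-d2],o2-o1,rcond=None)[0]
    p,q=o1+s[0]*d1,o2+s[1]*d2;return (p+q)/2,np.linalg.norm(p-q)
def blob(im,box,f):
    x0,y0,x1,y1=box;m=f(im[y0:y1,x0:x1].astype(int)).astype(np.uint8)
    n,l,s,c=cv2.connectedComponentsWithStats(m);i=1+np.argmax(s[1:,4])
    k=cv2.findContours((l==i).astype(np.uint8),0,1)[0];k=max(k,key=len)
    h=cv2.convexHull(k)+np.array([x0,y0]);r=cv2.minAreaRect(h.astype(np.float32));M=cv2.moments(h)
    return (M["m10"]/M["m00"],M["m01"]/M["m00"]),r,h
wood=lambda a:(a[...,0]-a[...,2]>60)&(a[...,0]>170)
dark=lambda a:a.max(-1)<45
E
python3 - <<'E'
from h import *
t=cv2.imread("pics/top0.png")[:,:,::-1];s=cv2.imread("pics/side0.png")[:,:,::-1]
bt=blob(t,(380,208,428,255),wood);bs=blob(s,(302,182,346,206),wood)
print("block",bt[0],bt[1],bs[0],bs[1],tri(bt[0],bs[0]))
pt=blob(t,(372,278,406,308),dark);ps=blob(s,(360,204,400,226),dark)
print("pedal",pt[0],pt[1],ps[0],ps[1],tri(pt[0],ps[0]))
print("pedal@74",plane("top",pt[0],.074),plane("side",ps[0],.074), "blk@106",plane("top",bt[0],.106),plane("side",bs[0],.106))
trw=lambda a:(a[...,0]-a[...,2]>50)&(a[...,0]>110)
tt=blob(t,(235,165,330,255),trw);ts=blob(s,(230,270,340,345),trw)
for n,q in(("top",tt),("side",ts)):
    c=cv2.approxPolyDP(q[2],6,True)[:,0];print(n,q[0],c.tolist(),[np.round(plane(n,u,.018)[:2],3).tolist() for u in c])
c=np.vstack([t[205:310,360:430],s[180:285,300:370]] )
c=np.hstack([t[205:310,355:435],s[175:280,300:405]]);cv2.imwrite("pics/c.png",cv2.resize(c,None,fx=4,fy=4)[:,:,::-1])
E
```

```text
block (403.2784859018926, 231.50251062186172) ((403.5, 231.5), (23.0, 23.0), 90.0) (322.60239931448154, 193.80462724935734) ((322.5, 193.5), (23.0, 11.0), -0.0) (array([ 0.56548772, -0.24376679,  0.10387796]), np.float64(0.00019249898502045844))
pedal (387.95030120481925, 293.4839357429719) ((388.01177978515625, 293.44708251953125), (19.740673065185547, 18.005229949951172), 12.52880859375) (381.43589743589746, 216.03418803418802) ((381.06158447265625, 215.9923553466797), (10.666986465454102, 23.194494247436523), 82.87498474121094) (array([ 0.43885544, -0.21361177,  0.06825546]), np.float64(0.0007154827766665942))
pedal@74 [ 0.43858464 -0.21292592  0.074     ] [ 0.43981544 -0.20461114  0.074     ] blk@106 [ 0.56535599 -0.24345434  0.106     ] [ 0.56522703 -0.24014375  0.106     ]
top (281.631325760282, 203.1074992260246) [[329, 165], [314, 248], [244, 241], [235, 165]] [[0.728, -0.093], [0.54, -0.057], [0.558, 0.1], [0.732, 0.12]]
side (279.3241511104896, 304.37721690088324) [[339, 270], [319, 334], [230, 344], [230, 270]] [[0.527, -0.088], [0.559, 0.098], [0.713, 0.127], [0.748, -0.083]]
```

View pics/c.png

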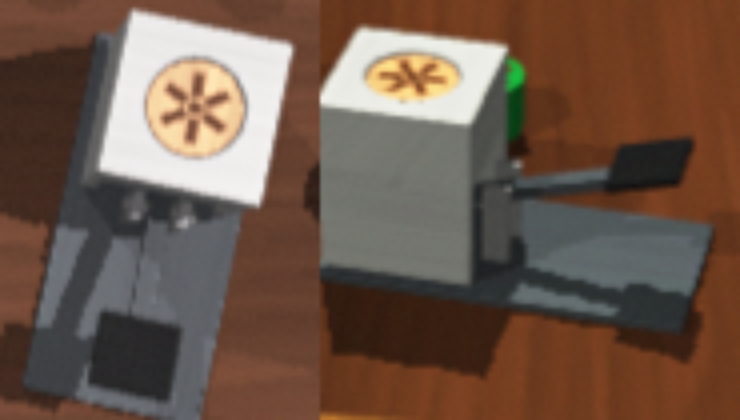

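Request:
drive_tool(rows=[[0.85,1,0,0,0,0],[0.85,1,0,0,0,0],[0.85,1,0,0,0,0],[0.85,1,0,0,0,0],[0.85,1,0,0,0,0],[0.85,1,0,0,0,0],[0.85,1,0,0,0,0],[0.85,1,0,0,0,0]], fingers=1)

```text
time: 0.9
position: [0.2842, -0.3945, 0.2448]
orientation: [-0.0, 0.992, 0.129, -0.0]
contact_force: [-0.4, -0.5, 0.7]
opening: -0.0004
grip_force: 0.0
```

Request:
drive_tool(rows=[[0.85,1,0,0,0,0],[0.85,1,0,0,0,0],[0.85,1,0,0,0,0],[0.85,1,0,0,0,0],[0.85,1,0,0,0,0],[0.85,1,0,0,0,0],[0.85,1,0,0,0,0],[0.85,1,0,0,0,0]])

```text
time: 1.7
position: [0.4201, -0.2346, 0.2449]
orientation: [-0.0, 0.992, 0.13, -0.0]
contact_force: [0.7, -0.5, -0.8]
opening: -0.0
grip_force: 0.0
```

```bash
python3 - <<'E'
from h import *
s=env.sense();print(s["time"],s["position"],s["orientation"],s["contact_force"],env.tip_reach)
c=[[252,173],[322,180],[317,249],[244,242]];P=[plane("top",u,.018)[:2] for u in c];print(np.round(P,3),np.mean(P,0))
c=[[257,276],[332,281],[324,341],[235,333]];P=[plane("side",u,.018)[:2] for u in c];print(np.round(P,3),np.mean(P,0))
E
```

```text
1.7 [ 0.4200729  -0.23457314  0.24489612] [-2.87966844e-04  9.91575658e-01  1.29528288e-01 -2.32255509e-04] [ 0.66689348 -0.49440738 -0.78997611] 0.014
[[ 0.713  0.082]
 [ 0.694 -0.077]
 [ 0.538 -0.064]
 [ 0.556  0.1  ]] [0.62512328 0.01019948]
[[ 0.69  -0.065]
 [ 0.54  -0.053]
 [ 0.55   0.115]
 [ 0.709  0.1  ]] [0.6223083  0.02431088]
```

Request:
drive_tool(rows=[[0.9,1,-0.6,0,0,0],[0,0.05,-1,0,0,0],[0,0,-1,0,0,0],[0,0,-1,0,0,0],[0,0,-1,0,0,0],[0,0,-1,0,0,0],[0,0,-1,0,0,0],[0,0,0,0,0,0]])

```text
time: 2.5
position: [0.4356, -0.2129, 0.1102]
orientation: [-0.003, 0.992, 0.13, -0.002]
contact_force: [-0.9, 0.5, -0.4]
opening: -0.0003
grip_force: 0.0
```

Request:
drive_tool(rows=[[0,0,-0.5,0,0,0],[0,0,-0.4,0,0,0],[0,0,-0.4,0,0,0],[0,0,-0.3,0,0,0],[0,0,-0.3,0,0,0],[0,0,-0.3,0,0,0],[0,0,0,0,0,0]])

```text
time: 3.2
position: [0.4376, -0.2147, 0.0689]
orientation: [-0.0, 0.992, 0.129, -0.0]
contact_force: [-0.9, 0.4, 0.3]
opening: 0.0002
grip_force: 0.0
```

```bash
python3 - <<'E'
from h import *
t=env.read_camera("top");s=env.read_camera("side")
c=np.hstack([t[205:310,340:440],s[155:260,300:405]]);cv2.imwrite("pics/c1.png",cv2.resize(c,None,fx=3.8,fy=3.8)[:,:,::-1])
E
```

```text
(no output)
```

View pics/c1.png

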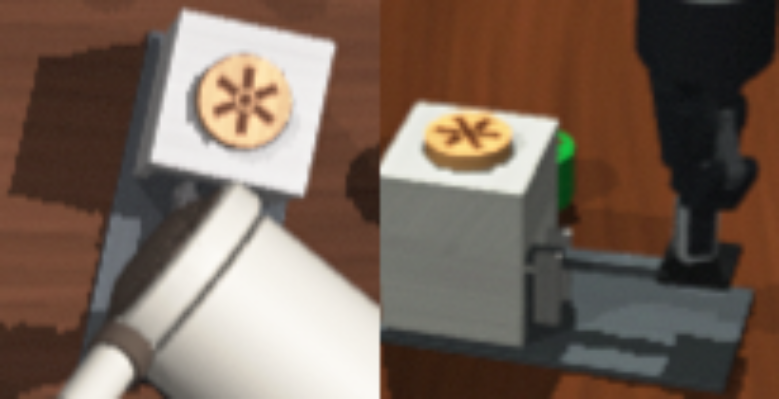

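The pedal is going down under the fingers, and the block already stands a few mm out of its nest (around (245,100) in the left half). I'll keep pressing.

Request:
drive_tool(rows=[[0,0,-0.3,0,0,0],[0,0,-0.3,0,0,0],[0,0,-0.3,0,0,0],[0,0,0,0,0,0]])

```text
time: 3.7
position: [0.4378, -0.2149, 0.0511]
orientation: [0.0, 0.992, 0.129, 0.0]
contact_force: [-1.5, -0.0, 1.3]
opening: -0.0002
grip_force: 0.3
```

Request:
drive_tool(rows=[[0,0,-0.2,0,0,0],[0,0,-0.2,0,0,0],[0,0,0,0,0,0]])

```text
time: 4.0
position: [0.4385, -0.2152, 0.0442]
orientation: [0.001, 0.992, 0.129, 0.001]
contact_force: [-1.5, 0.6, 7.0]
opening: 0.0001
grip_force: 3.7
```

Request:
drive_tool(rows=[[0,0,-0.1,0,0,0],[0,0,-0.1,0,0,0],[0,0,0,0,0,0]])

```text
time: 4.3
position: [0.4389, -0.2156, 0.0432]
orientation: [0.0, 0.992, 0.13, 0.0]
contact_force: [-12.0, 7.7, 35.2]
opening: -0.0
grip_force: 18.6
```

Request:
drive_tool(rows=[[0,0,-0.1,0,0,0],[0,0,0,0,0,0]])

```text
time: 4.5
position: [0.439, -0.2157, 0.0427]
orientation: [0.0, 0.991, 0.13, -0.0]
contact_force: [-17.6, 10.9, 50.7]
opening: 0.0001
grip_force: 27.0
```

The pedal is on its stop. Raising and moving aside toward the block.

Request:
drive_tool(rows=[[0,0,0.3,0,0,0],[0,0,1,0,0,0],[0,0,1,0,0,0],[0,0,1,0,0,0],[0,0,1,0,0,0],[0,0,1,0,0,0],[0,0,1,0,0,0],[0,0,1,0,0,0]])

```text
time: 5.3
position: [0.4376, -0.2145, 0.1838]
orientation: [-0.0, 0.992, 0.13, 0.0]
contact_force: [0.0, -0.5, -0.6]
opening: -0.0001
grip_force: 0.0
```

Request:
drive_tool(rows=[[0,0,1,0,0,0],[0,0,1,0,0,0],[0,0,1,0,0,0],[-0.5,-1,0,0,0,0],[-0.5,-1,0,0,0,0],[-0.5,-1,0,0,0,0],[-0.5,-1,0,0,0,0],[0,0,0,0,0,0]], fingers=-1)

```text
time: 6.1
position: [0.3968, -0.2964, 0.243]
orientation: [0.0, 0.992, 0.128, -0.0]
contact_force: [0.7, 0.4, -0.1]
opening: 0.0856
grip_force: 0.0
```

```bash
python3 - <<'E'
from h import *
t=env.read_camera("top");s=env.read_camera("side")
c=np.hstack([t[205:310,340:440],s[155:260,300:405]]);cv2.imwrite("pics/c2.png",cv2.resize(c,None,fx=3.8,fy=3.8)[:,:,::-1])
bt=blob(t,(375,200,428,255),lambda a:wood(a)&(a[...,0]>200));bs=blob(s,(302,165,346,206),wood)
print(bt[0],bt[1],bs[0],bs[1],tri(bt[0],bs[0]),plane("top",bt[0],.133),plane("side",bs[0],.133))
pt=blob(t,(365,275,410,312),dark);print(pt[0],pt[1])
q=env.sense();print(q["position"],q["contact_force"],q["time"])
E
```

```text
(405.1443932411674, 230.36789554531487) ((405.5, 230.5), (23.0, 23.0), 90.0) (322.5599078341014, 183.1674347158218) ((322.5, 183.0), (23.0, 12.0), -0.0) (array([ 0.56509855, -0.24366475,  0.13004264]), np.float64(0.00018301963632070487)) [ 0.56468145 -0.24321014  0.133     ] [ 0.56495307 -0.23845971  0.133     ]
(385.0629405840886, 294.5604229607251) ((385.14703369140625, 294.9117736816406), (19.16031265258789, 18.19017219543457), 14.03624439239502)
[ 0.39764855 -0.29443329  0.24289055] [ 0.07796491 -0.49267786 -0.27893247] 6.2
```

View pics/c2.png

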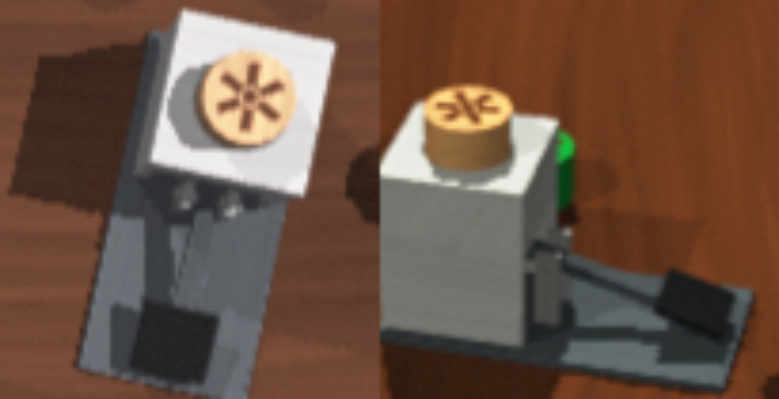

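The pedal is fully down and the block stands about 26 mm higher, upright, with its top at (405,230) in the top picture. Next I go over it.

Request:
drive_tool(rows=[[1,0.32,0,0,0,0],[1,0.32,0,0,0,0],[1,0.32,0,0,0,0],[1,0.32,0,0,0,0],[1,0.32,0,0,0,0],[1,0.32,0,0,0,0],[1,0.32,0,0,0,0],[1,0.32,0,0,0,0]])

```text
time: 7.0
position: [0.5589, -0.2417, 0.243]
orientation: [-0.0, 0.991, 0.13, -0.0]
contact_force: [-0.2, -0.6, 0.1]
opening: 0.0856
grip_force: 0.0
```

Request:
drive_tool(rows=[[0.38,0,-0.5,0,0,0],[0,0,-1,0,0,0],[0,0,-1,0,0,0],[0,0,-0.5,0,0,0],[0,0,0,0,0,0]])

```text
time: 7.5
position: [0.5639, -0.2425, 0.1808]
orientation: [-0.002, 0.992, 0.13, -0.002]
contact_force: [-0.2, -0.2, 0.4]
opening: 0.0858
grip_force: 0.0
```

Request:
drive_tool(rows=[[0.05,-0.05,-0.7,0,0,0],[0,0,-0.7,0,0,0],[0,0,-0.7,0,0,0],[0,0,-0.4,0,0,0],[0,0,-0.2,0,0,0],[0,0,0,0,0,0],[0,0,0,0,0,0]])

```text
time: 8.2
position: [0.5666, -0.2447, 0.1298]
orientation: [0.0, 0.992, 0.13, 0.0]
contact_force: [0.4, -0.0, 1.6]
opening: 0.0855
grip_force: 0.0
```

Request:
drive_tool(rows=[[0,0,0,0,0,0],[0,0,0,0,0,0],[0,0,0,0,0,0],[0,0,0,0,0,0],[0,0,0,0,0,0],[0,0,0,0,0,0]], fingers=1, grip_force=35)

```text
time: 8.8
position: [0.5665, -0.2441, 0.1299]
orientation: [-0.0, 0.992, 0.13, 0.0]
contact_force: [-1.5, 3.2, 4.5]
opening: 0.0486
grip_force: 35.9
```

Gripped, but rather shallow; I'll reopen, go 5 mm deeper and close again.

Request:
drive_tool(rows=[[0,0,0,0,0,0],[0,0,0,0,0,0],[0,0,0,0,0,0],[0,0,-0.15,0,0,0],[0,0,-0.1,0,0,0],[0,0,0,0,0,0]], fingers=-1)

```text
time: 9.4
position: [0.5659, -0.2444, 0.1236]
orientation: [-0.0, 0.992, 0.129, -0.0]
contact_force: [-0.0, -0.9, 0.5]
opening: 0.0852
grip_force: 0.0
```

Request:
drive_tool(rows=[[0,0,0,0,0,0],[0,0,0,0,0,0],[0,0,0,0,0,0],[0,0,0,0,0,0],[0,0,0,0,0,0],[0,0,0,0,0,0]], fingers=1, grip_force=40)

```text
time: 10.0
position: [0.5662, -0.2437, 0.1245]
orientation: [-0.001, 0.992, 0.13, -0.0]
contact_force: [-2.0, 5.3, 4.1]
opening: 0.049
grip_force: 42.3
```

Request:
drive_tool(rows=[[0,0,0.2,0,0,0],[0,0,0.3,0,0,0],[0,0,0.4,0,0,0],[0,0,0.6,0,0,0],[0,0,0.6,0,0,0],[0,0,0.6,0,0,0],[0,0,0.6,0,0,0],[0,0,0,0,0,0]])

```text
time: 10.8
position: [0.5675, -0.2454, 0.1933]
orientation: [0.002, 0.992, 0.13, 0.002]
contact_force: [0.0, 0.2, 0.7]
opening: 0.0486
grip_force: 41.8
```

Request:
drive_tool(rows=[[0.2,0.5,0,0,0,0],[0.2,1,0,0,0,0],[0.2,1,0,0,0,0],[0.2,1,0,0,0,0],[0.2,1,0,0,0,0],[0.2,1,0,0,0,0],[0.2,1,0,0,0,0],[0.2,1,0,0,0,0]])

```text
time: 11.6
position: [0.5979, -0.0926, 0.1892]
orientation: [-0.001, 0.992, 0.13, -0.001]
contact_force: [0.6, -0.6, -0.3]
opening: 0.0485
grip_force: 41.8
```

Request:
drive_tool(rows=[[0.2,1,0,0,0,0],[0.2,1,0,0,0,0],[0.2,1,0,0,0,0],[0.2,1,0,0,0,0],[0.2,0.8,0,0,0,0],[0.2,0.5,0,0,0,0],[0,0,0,0,0,0]])

```text
time: 12.3
position: [0.6224, 0.0128, 0.1899]
orientation: [-0.0, 0.991, 0.13, -0.0]
contact_force: [-0.5, -0.4, -0.4]
opening: 0.0488
grip_force: 41.8
```

```bash
python3 - <<'E'
from h import *
t=env.read_camera("top");s=env.read_camera("side")
c=np.hstack([t[140:300,210:350],s[140:360,215:375][:160*220//160][:160]])
c=np.hstack([cv2.resize(t[150:290,220:340],(360,420)),cv2.resize(s[150:360,220:360],(280,420))]);cv2.imwrite("pics/c3.png",c[:,:,::-1])
q=env.sense();print(q["position"],q["opening"],q["time"])
E
```

```text
[0.62225495 0.01121042 0.19005267] 0.048495557725147666 12.4
```

View pics/c3.png

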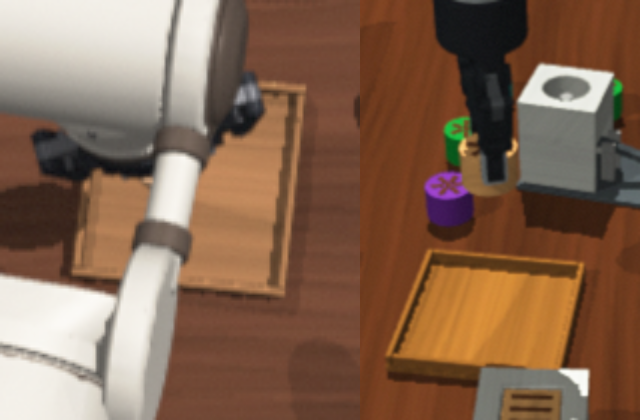

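The block hangs upright in the jaws over the tray, at about (490,165) in the right half of the picture. Lowering.

Request:
drive_tool(rows=[[0,0,-0.6,0,0,0],[0,0,-1,0,0,0],[0,0,-1,0,0,0],[0,0,-1,0,0,0],[0,0,-1,0,0,0],[0,0,-1,0,0,0],[0,0,-0.9,0,0,0],[0,0,0,0,0,0]])

```text
time: 13.2
position: [0.6193, 0.0111, 0.0563]
orientation: [-0.001, 0.992, 0.129, -0.003]
contact_force: [-0.7, 0.1, -0.6]
opening: 0.0489
grip_force: 41.8
```

Request:
drive_tool(rows=[[0,0,-0.3,0,0,0],[0,0,-0.25,0,0,0],[0,0,-0.15,0,0,0],[0,0,0,0,0,0],[0,0,0,0,0,0]])

```text
time: 13.7
position: [0.6225, 0.0115, 0.0467]
orientation: [0.0, 0.992, 0.13, 0.0]
contact_force: [0.3, 0.3, -0.1]
opening: 0.0489
grip_force: 41.8
```

Request:
drive_tool(rows=[[0,0,-0.2,0,0,0],[0,0,-0.2,0,0,0],[0,0,0,0,0,0],[0,0,0,0,0,0]])

```text
time: 14.1
position: [0.6221, 0.0116, 0.038]
orientation: [-0.0, 0.992, 0.13, -0.0]
contact_force: [-0.3, 0.2, 0.2]
opening: 0.0486
grip_force: 41.8
```

Request:
drive_tool(rows=[[0,0,-0.1,0,0,0],[0,0,-0.1,0,0,0],[0,0,0,0,0,0]])

```text
time: 14.4
position: [0.6223, 0.0115, 0.0342]
orientation: [0.0, 0.992, 0.13, 0.0]
contact_force: [0.0, 0.1, 0.0]
opening: 0.0488
grip_force: 41.8
```

Request:
drive_tool(rows=[[0,0,-0.1,0,0,0],[0,0,0,0,0,0],[0,0,0,0,0,0]])

```text
time: 14.7
position: [0.6228, 0.0115, 0.034]
orientation: [0.0, 0.992, 0.13, 0.0]
contact_force: [-4.5, -0.2, 9.6]
opening: 0.0489
grip_force: 42.7
```

Contact with the tray floor. Releasing gently and withdrawing.

Request:
drive_tool(rows=[[0,0,0,0,0,0],[0,0,0,0,0,0],[0,0,0,0,0,0],[0,0,0,0,0,0],[0,0,0,0,0,0],[0,0,0.5,0,0,0],[0,0,1,0,0,0],[0,0,1,0,0,0]], fingers=-0.6)

```text
time: 15.5
position: [0.6221, 0.0115, 0.0832]
orientation: [-0.0, 0.992, 0.13, -0.0]
contact_force: [0.6, -0.2, 1.1]
opening: 0.0683
grip_force: 0.0
```

Request:
drive_tool(rows=[[0,0,1,0,0,0],[0,0,1,0,0,0],[0,0,1,0,0,0],[-1,-0.6,1,0,0,0],[-1,-0.6,1,0,0,0],[-1,-0.6,0.5,0,0,0],[-1,-0.6,0,0,0,0],[-1,-0.6,0,0,0,0]])

```text
time: 16.3
position: [0.5219, -0.049, 0.1938]
orientation: [0.001, 0.992, 0.13, 0.001]
contact_force: [-0.2, -0.4, 0.3]
opening: 0.0683
grip_force: 0.0
```

Request:
drive_tool(rows=[[-1,-1,0,0,0,0],[-1,-1,0,0,0,0],[-1,-1,0,0,0,0],[-1,-1,0,0,0,0],[0,-1,0,0,0,0],[0,0,0,0,0,0],[0,0,0,0,0,0]])

```text
time: 17.0
position: [0.4424, -0.1485, 0.1929]
orientation: [0.0, 0.992, 0.129, 0.0]
contact_force: [-0.5, -0.8, 0.5]
opening: 0.0683
grip_force: 0.0
```

```bash
python3 - <<'E'
from h import *
t=env.read_camera("top");s=env.read_camera("side")
c=np.hstack([cv2.resize(t[150:290,140:340],(500,350)),cv2.resize(s[240:440,215:415],(300,350))]);cv2.imwrite("pics/c4.png",c[:,:,::-1])
f=lambda a:(a[...,0]>225)&(a[...,2]>100)
for w in((250,180,318,245),):
    b=blob(t,w,f);print(b[0],b[1],plane("top",b[0],.042))
b=blob(s,(240,270,330,335),f);print(b[0],b[1],plane("side",b[0],.042))
q=env.sense();print(q["position"],q["contact_force"],q["time"])
E
```

```text
(282.5484764542936, 210.49122807017542) ((282.5, 210.5), (21.0, 21.0), 90.0) [0.62215961 0.01055813 0.042     ]
(287.31524547803616, 292.81705426356586) ((287.5, 293.0), (16.0, 25.0), 90.0) [0.62171487 0.01475917 0.042     ]
[ 0.44248762 -0.14779251  0.19251719] [-0.95554907  0.73935109 -0.06952123] 17.1
```

View pics/c4.png

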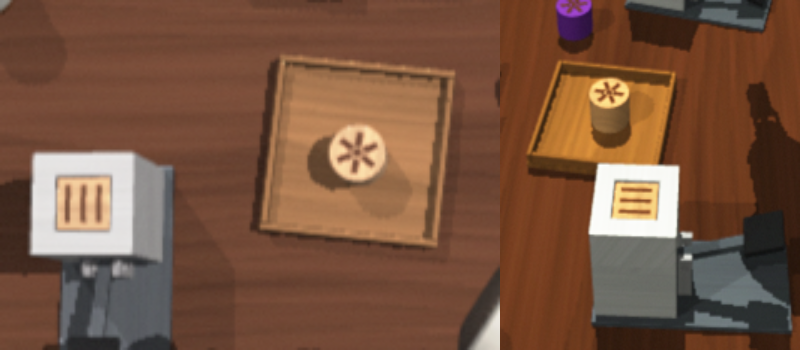

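The round block stands upright, flower up, in the middle of the tray (top view (282,210)). The square block is still in its nest.

```bash
python3 -c "
from cell import env
print(env.job_done())"
```

```text
the job is handed in; nothing more can be done
None
```

The round block was knocked out with its own pedal and now stands upright, carved face up, in the middle of the tray; the square block was left in its nest, and I handed the job in at about 17 s (no verdict was returned).

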